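# Shut and button down the chilli drying box

## Task

Chillies are drying in the wooden box and the crows are about: lower its wire-mesh frame, without slamming it, until it lies fully home and flush with the rim, and only then turn both wooden turnbuttons so that each points squarely across the joint on to the frame. Leave the other things on the bench where they stand and let go of everything.

Things in the scene. Friction and masses are not known exactly. Their poses are not given: they have to be found in the camera images.
- drybox: low wooden drying box, fixed to the bench, red chillies inside: 260 (its x) by 300 (its y) by 80 mm high. Origin: centre of its underside, z up. Its -x side is the front: a rim board 45 mm wide, top 80 mm above the bench, carrying two turnbuttons. The frame is hinged at x = +112 mm and closes flush with the rim. It faces sideways: its +x axis points roughly along world +y
- lid (a joint): angle of the hinged mesh frame, rad: 0 = shut, fully home and flush, grows as it swings up, 1.57 = upright; starts at 0.8 to 1.35. Stiff hinges hold it at any angle (0.55 N m of friction): it does not fall and must be brought down all the way. 0.4 kg, 196 mm from hinge to free edge, 256 mm wide, 18 mm thick, wooden bars 35 mm wide round grey wire mesh
- lid_hinge (a point): middle of the hinge line, level with the frame's top face when shut, 80 mm above the bench; the hinge axis runs along the box's y
- lid_knob (a point): centre of the round wooden knob's head, on the middle of the frame's free-edge bar: 178.5 mm from the hinge line along the frame and 27 mm off its top face. Head 32 mm across here, round about an axis square to the frame; sticks out 42 mm in all, neck 16 mm. Pinched from above, fingers either side of it along the box's y, it can pivot between them as the frame swings
- button_l (a joint): angle of the turnbutton at the box's y = +80 mm, rad: 0 = squarely across from the rim on to the frame (along box +x), grows clockwise seen from above; 1.57 = along the rim, arm towards the other button, clear of the frame; more points outward. Starts 1.5 to 2.2, can move -0.7 to 2.6; no stop at 0. 0.06 N m of friction: stays where left. Turned in too early, it blocks the frame
- button_r (a joint): angle of the turnbutton at the box's y = -80 mm, the mirror image: 0 = squarely across on to the frame (along box +x), grows anticlockwise seen from above; 1.57 = along the rim, arm towards the other button; starts at 1.5 to 2.2, same range and friction
- button_l_pivot (a point): on the upright screw axis of turnbutton l, half-way up its bar, 92 mm above the bench, at box x = -107, y = +80 mm. Each turnbutton is a dark wooden bar with round ends, 82 mm long, 24 mm wide, 18 mm thick (83 to 101 mm above the bench, 3 mm clear above rim and shut frame); its arm reaches 58 mm from the screw axis, its tail 24 mm the other way
- button_l_arm (a point): a point on the arm of turnbutton l, 40 mm from its screw axis, mid-width and half-way up, moving with it; pushed or pinched here it turns
- button_r_pivot (a point): on the upright screw axis of turnbutton r, half-way up its bar, 92 mm above the bench, at box x = -107, y = -80 mm
- button_r_arm (a point): a point on the arm of turnbutton r, 40 mm from its screw axis, mid-width and half-way up, moving with it
- shaker_mid (a point): bystander, centre (half-way up) of the glass salt shaker with a steel cap, 56 mm across, 92 mm high, standing some 90 mm or more in front of the rim; it is to be left where it stands
- tumbler_mid (a point): bystander, centre (half-way up) of the open steel tumbler, 72 mm across, 95 mm high, standing in front of the rim beside the shaker; it is to be left where it stands
- spatula_mid (a point): bystander, centre (half-way up) of the wooden spatula lying flat, 290 mm long; it is to be left where it stands
- plate_mid (a point): bystander, centre (half-way up) of the stainless steel plate, 220 mm across; it is to be left where it stands
- jar_mid (a point): bystander, centre (half-way up) of the amber glass jar, 72 mm across, 110 mm high; it is to be left where it stands

How it is judged:
On the way, in this order (a step that is already met when the one before it is completed fails the run):
1. the mesh frame lies fully home in the box (within 0.02 rad of shut) (value of joint lid below 0.02 rad), for 0.2 s.
2. with the frame home, a first turnbutton points squarely across on to it (within 0.2 rad) (value of joint lid below 0.02 rad and (value of joint button_l between -0.2 and 0.2 rad or value of joint button_r between -0.2 and 0.2 rad)), for 0.2 s.
At the end, for the whole second after the job is handed in: The mesh frame is fully home (within 0.02 rad of shut, 4 mm at its free edge) and both turnbuttons point squarely across on to it (each within 0.2 rad, about 11 degrees), all at rest (value of joint lid below 0.02 rad and value of joint button_l between -0.2 and 0.2 rad and value of joint button_r between -0.2 and 0.2 rad and velocity of joint lid between -0.05 and 0.05 rad/s and velocity of joint button_l between -0.05 and 0.05 rad/s and velocity of joint button_r between -0.05 and 0.05 rad/s); the robot touches nothing.
It fails at once if the frame is slammed (swings shut faster than 2.5 rad/s) (velocity of joint lid below -2.5 rad/s).
It fails at once if a bystander (shaker, tumbler, spatula, plate or jar) is shifted more than 30 mm (distance of any of shaker_mid, tumbler_mid, spatula_mid, plate_mid, jar_mid from where it was at the start of the episode above 0.03 m).
It fails at once if a bystander is tipped over (angle between any of shaker_mid, tumbler_mid, spatula_mid, plate_mid, jar_mid's own z axis and vertical above 0.4 rad).
It also fails if it takes over 64 s, if anything falls off the work surface, if the arm or the gripper's body presses on something with over 40 N, if the wrist force passes 120 N, or if a joint passes its speed limit or range.

## Robot

A 7-joint arm with a two-finger parallel gripper is mounted at the origin on the work surface. World frame = base frame: x ahead of the robot, y to its left, z up, the work surface at z = 0. Lengths are in m, angles in rad, forces in N, time in s.
With the tool pointing down it reaches from about 0.4 to 0.85 m from the base axis. Payload 10.4 kg.
Tool frame: the origin (TCP) lies at the very end of the fingers, on their centre line; the grasp point (between the pads) lies 19 mm behind it (manip.grip_depth is the distance from the TCP to the grasp point, in m); z points along the fingers, x is the direction in which the jaws open and shut, and the axes are right-handed (so a half turn about z gives the same grasp; the last joint's range is limited). The gripper opens to 85 mm and grips with 20 to 120 N. Pads are 22 mm wide; open, the fingers measure 114 mm over their backs; the gripper's body (76 mm by 85 mm) begins 54 mm behind the grasp point. The pads swing forward as they close: fully open they stand 13 mm farther back than shut.
Start: joints at [1.222, 0.332, -0.065, 1.46, 0.022, 1.35, -0.088], TCP at [0.2, -0.592, 0.231] pointing down, gripper open.
Joint ranges: [-2.6, 2.6], [-0.5, 2.12], [-1.47, 1.34], [0.16, 2.42], [-1.27, 4.41], [0.06, 2.06], [-2.6, 2.6]. Speed limits (rad/s): [2.22, 2.22, 2.79, 2.79, 3.14, 3.14, 3.14].

## Interface

Orientations are given as a unit quaternion [x, y, z, w].
In Python, from workcell import manip, cams gives the robot as it stands. The module is installed in compiled form; this text tells all that it offers.
- The arm moves only by the tool move_arm, never from a script. Its arguments are lists of equal length, an entry for each row: "claw": the opening, from 0 (shut) to 1 (fully open); "dp": the shift along the tool's x, y, z as a fraction of full scale, a list of three; "turn": the turn, a rotation vector about the tool's x, y, z as a fraction of full scale, a list of three. A call has 1 to 8 rows; each row shifts and turns the commanded pose from where the row before left it, along the tool's axes as they then stand; what a row does not reach is not made up. Full scale, the value 1, is 200 mm for a shift and 45 degrees for a turn. A row lasts 1/12 s, in which the tool goes at most 41.7 mm and 7.16 degrees, less where a joint would pass 70% of its speed; a pose out of reach is approached as far as the arm can. A call with a number of a shift or a turn outside -1 to 1 is refused whole. A call with a gripper value outside its range is refused whole. The fingers move at their own pace and stop on an object; "grip_force" is the grip in N (left out, the last holds). Time passes only in rows, so rows that do not move let the fingers close. It gives the time, the measured TCP pose, the force and the opening at its end, in the units of the state.
- manip.get_obs(): the state, without advancing time (a new reading comes with each control period).
- cams.camera(name): name is "side" or "top" or "wrist"; returns the picture (480x640x3 uint8, red, green, blue); there is no depth.
- cams.camera_info(name): a dict with "fx", "fy", "cx", "cy" (pixels), "dist" ([k1, k2, p1, p2, k3] as OpenCV has them; the pictures are not rectified), "pose" (4x4, takes a point from camera to world coordinates); the wrist camera has in their place "tool_from_camera" (4x4, takes a point from camera to tool coordinates, whose origin is the TCP and whose axes are the tool frame's). Camera axes: x right, y down, z forward; pixel columns grow to the right and rows downward; lengths in m; the calibration is good to about 2 mm. A picture is of the moment at which its call begins: read the wrist's pose just before it. camera_info takes no time and is no camera call.
- manip.hand_in(): hands the job in, once; it reports no verdict.
The state is a dict: "clock": time; "joint_pos": joint angles; "joint_velocities": joint speeds; "tau": joint torques, N m; "position": TCP position; "ee_rot": TCP orientation; "ft_force": force on the tool from outside, world axes, zero at the start; "torque": the same for the moment, N m; "grip_width": opening from 0.0 (shut) to 1.0 (fully open).
Only numpy, scipy, OpenCV 4.12 (cv2) and the standard library are available. Lean on these libraries where they do the work, as an engineer would, in place of code of your own. Each camera call takes 0.05 s, during which the arm holds its last target.

## Working session

There is one attempt and no reset: what is moved stays moved. The work goes in short steps, Python scripts to look and compute and a tool call to move; the robot and the scene stay as the last step left them, time stands still between calls to the robot, and variables do not carry over. Pictures are saved under pics/ and viewed, and the job is handed in when it is done.

Besides the shell and the picture viewer there is one more tool, called after "Emit:" by a JSON object that holds its "api" and its "payload". move_arm: Moves the arm, as the interface text tells. Shift numbers are shares of 200 mm and turn numbers shares of 45 degrees, none past 1 either way. Its arguments: {"type":"object","properties":{"claw":{"type":"array","items":{"type":"number"}},"dp":{"type":"array","items":{"type":"array","items":{"type":"number"}}},"turn":{"type":"array","items":{"type":"array","items":{"type":"number"}}},"grip_force":{"type":"number"}},"required":["claw","dp","turn"]}

```bash
mkdir -p pics; python3 - <<'E'
from workcell import manip, cams
import cv2, numpy as np
o=manip.get_obs(); print({k:np.round(v,3) for k,v in o.items()})
for n in ["side","top","wrist"]:
    im=cams.camera(n); cv2.imwrite(f"pics/{n}0.png",im[:,:,::-1])
    i=cams.camera_info(n); print(n,{k:np.round(v,4).tolist() for k,v in i.items()})
E
```

```text
{'clock': np.float64(0.0), 'joint_pos': array([ 1.222,  0.333, -0.065,  1.461,  0.022,  1.35 , -0.088]), 'joint_velocities': array([-0.   ,  0.   , -0.   ,  0.002,  0.002,  0.   ,  0.001]), 'tau': array([ 0.0000e+00, -6.2545e+01,  4.9000e-02, -3.9160e+01,  1.6000e-02,
        1.0000e-02,  0.0000e+00]), 'position': array([ 0.2  , -0.592,  0.23 ]), 'ee_rot': array([ 0.812, -0.583, -0.001, -0.   ]), 'ft_force': array([0.479, 0.65 , 0.415]), 'torque': array([0.032, 0.028, 0.021]), 'grip_width': np.float64(1.001)}
side {'fx': 521.7662, 'fy': 521.7662, 'cx': 322.2671, 'cy': 232.0315, 'dist': [0.0283, 0.0, 0.0, 0.0, 0.0], 'pose': [[-0.7804, -0.4389, 0.4454, -0.103], [-0.6253, 0.5553, -0.5484, 0.7464], [-0.0066, -0.7064, -0.7078, 1.1446], [0.0, 0.0, 0.0, 1.0]]}
top {'fx': 470.8052, 'fy': 470.8052, 'cx': 314.856, 'cy': 244.2194, 'dist': [0.0115, 0.0, 0.0, 0.0, 0.0], 'pose': [[0.0188, -0.9791, 0.2025, 0.2683], [-0.9998, -0.0181, 0.0052, -0.0721], [-0.0015, -0.2026, -0.9793, 1.5008], [0.0, 0.0, 0.0, 1.0]]}
wrist {'fx': 380.9928, 'fy': 380.9928, 'cx': 322.3719, 'cy': 245.1134, 'dist': [0.0148, 0.0, 0.0, 0.0, 0.0], 'tool_from_camera': [[1.0, -0.0001, 0.0007, 0.0], [-0.0001, 0.9647, 0.2633, -0.0674], [-0.0007, -0.2633, 0.9647, -0.1421], [0.0, 0.0, 0.0, 1.0]]}
```

View pics/side0.png

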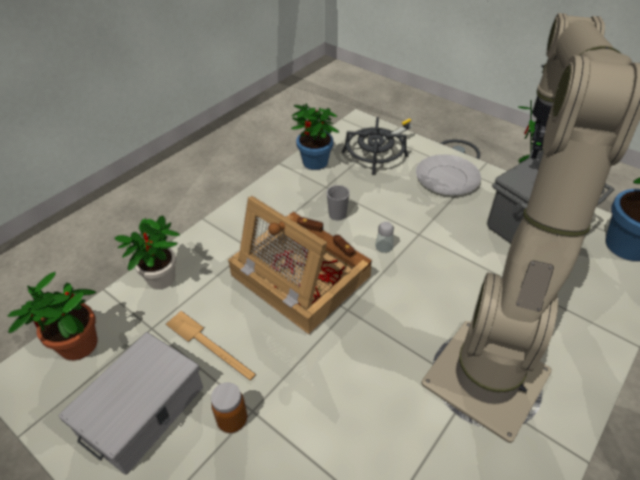

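View pics/top0.png

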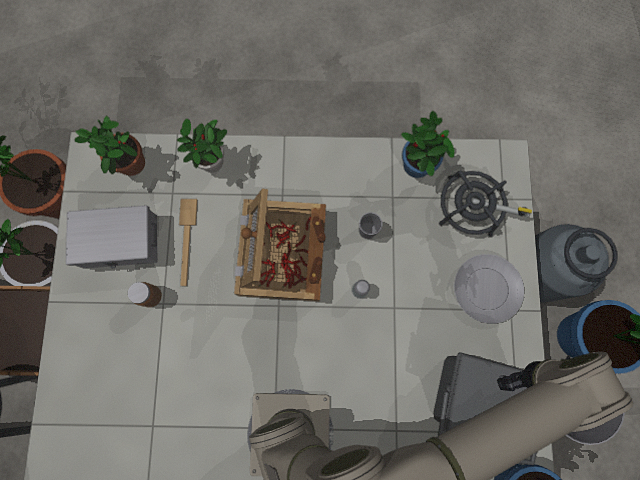

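View pics/wrist0.png

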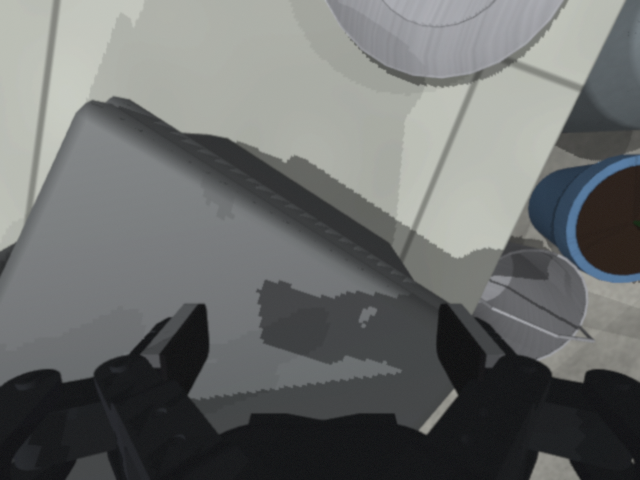

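The top view shows the box around pixels (235-325, 190-300), with its front rim on the right at u≈318 and the lid raised near u≈260. The shaker is at (361,288) and the tumbler at (370,226). I'll enlarge these.

```bash
python3 - <<'E'
import cv2
a=cv2.imread("pics/top0.png")[180:310,225:390]; cv2.imwrite("pics/top0c.png",cv2.resize(a,None,fx=4.6,fy=4.6,interpolation=cv2.INTER_CUBIC))
a=cv2.imread("pics/side0.png")[170:335,215:415]; cv2.imwrite("pics/side0c.png",cv2.resize(a,None,fx=3.6,fy=3.6,interpolation=cv2.INTER_CUBIC))
E
```

```text
(no output)
```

View pics/top0c.png

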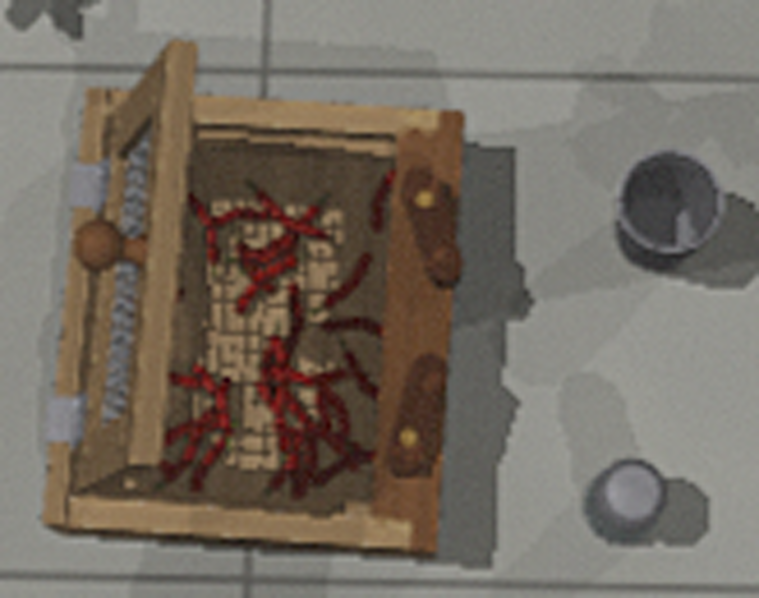

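View pics/side0c.png

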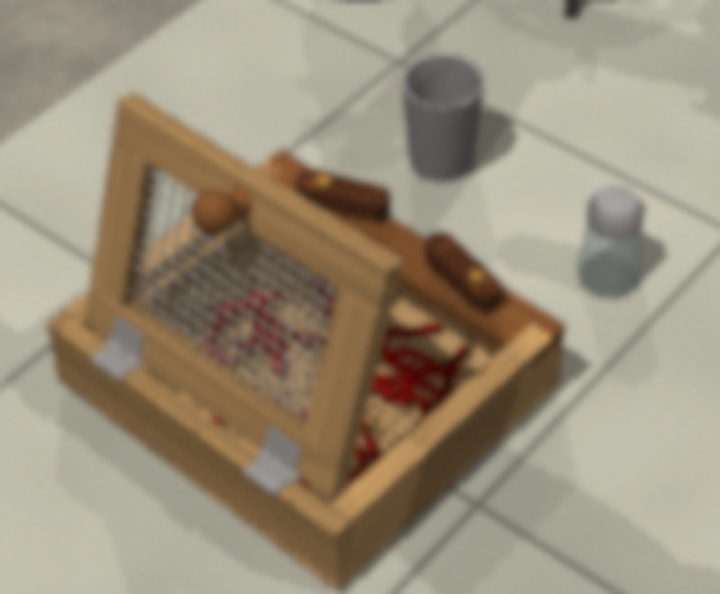

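```bash
cat > h.py <<'E'
import numpy as np, cv2
from scipy.optimize import least_squares
from scipy.spatial.transform import Rotation as R
from workcell import manip, cams
def proj(n,P,toolpose=None):
    i=cams.camera_info(n); P=np.atleast_2d(P)
    T=np.array(i["pose"]) if n!="wrist" else toolpose@np.array(i["tool_from_camera"])
    Q=(P-T[:3,3])@T[:3,:3]
    K=np.array([[i["fx"],0,i["cx"]],[0,i["fy"],i["cy"]],[0,0,1]])
    return cv2.projectPoints(Q,np.zeros(3),np.zeros(3),K,np.array(i["dist"]))[0][:,0]
def tool(o=None):
    o=o or manip.get_obs(); T=np.eye(4); T[:3,:3]=R.from_quat(o["ee_rot"]).as_matrix(); T[:3,3]=o["position"]; return T
def box(p): # x,y,yaw
    T=np.eye(4); T[:3,:3]=R.from_euler('z',p[2]).as_matrix(); T[:2,3]=p[:2]; return T
def w(p,q): q=np.atleast_2d(q); T=box(p); return q@T[:3,:3].T+T[:3,3]
def knob(a,d=.1785,h=.027,y=0): # box coords, lid angle a
    return np.array([.112-d*np.cos(a)+h*np.sin(a), y, .08+d*np.sin(a)+h*np.cos(a)])
def arm(s,a,r=.04,z=.092): # s=+1 l, -1 r
    return np.array([-.107+r*np.cos(a), s*(.08-r*np.sin(a)), z])
E
cat > fit.py <<'E'
from h import *
tc=lambda u,v:((u+.5)/4.6-.5+225,(v+.5)/4.6-.5+180)
sc=lambda u,v:((u+.5)/3.6-.5+215,(v+.5)/3.6-.5+170)
C=lambda x,y:(lambda p:np.array([x,y,.08]))
obs=[("top",tc(463,112),C(-.13,-.15)),("top",tc(437,545),C(-.13,.15)),("top",tc(45,525),C(.13,.15)),("top",tc(88,88),C(.13,-.15)),
("top",tc(425,199),lambda p:np.array([-.107,-.08,.102])),("top",tc(409,437),lambda p:np.array([-.107,.08,.102])),
("top",tc(97,246),lambda p:knob(p[3])),("side",sc(213,211),lambda p:knob(p[3])),
("side",sc(342,528),C(.13,.15)),("side",sc(562,328),C(-.13,.15)),("side",sc(52,325),C(.13,-.15)),
("side",sc(323,181),lambda p:np.array([-.107,-.08,.102])),("side",sc(477,276),lambda p:np.array([-.107,.08,.102])),
("top",tc(430,362),lambda p:arm(1,p[4],.054,.101)),("top",tc(451,281),lambda p:arm(-1,p[5],.054,.101))]
f=lambda p:np.concatenate([proj(n,w(p,g(p)))[0]-uv for n,uv,g in obs])
s=least_squares(f,[.5,-.05,1.57,1.1,1.8,1.9],loss='soft_l1',x_scale=[.1,.1,.1,.1,.1,.1])
p=s.x; print(np.round(p,4)); print(np.round(f(p).reshape(-1,2),1).tolist())
for n,q in [("knob",knob(p[3])),("hinge",[.112,0,.08]),("lpiv",[-.107,.08,.092]),("rpiv",[-.107,-.08,.092]),("larm",arm(1,p[4])),("rarm",arm(-1,p[5]))]: print(n,np.round(w(p,q)[0],4))
np.save("p.npy",p)
for h,uv in ((.092,tc(633,490)),(.095,tc(670,200))):
    q=least_squares(lambda x:proj("top",[x[0],x[1],h])[0]-uv,[.4,-.2]).x; print("bystander",q, "box:",(np.array([*q,0])-box(p)[:3,3])@box(p)[:3,:3])
E
python3 fit.py
```

```text
[0.5489 0.0406 1.5267 1.255  1.7683 1.9458]
[[0.3, -0.4], [0.2, 1.2], [-0.7, 0.1], [-0.7, -0.2], [-0.1, 0.1], [0.1, 0.1], [-0.2, 0.0], [0.5, 0.6], [-0.8, 1.9], [1.9, -1.7], [-1.2, -0.8], [0.5, -0.3], [0.6, -0.4], [0.2, -0.7], [-0.3, -1.3]]
knob [0.5525 0.1228 0.2581]
hinge [0.5539 0.1525 0.08  ]
lpiv [ 0.4643 -0.0627  0.092 ]
rpiv [ 0.6241 -0.0698  0.092 ]
larm [ 0.5031 -0.0723  0.092 ]
rarm [ 0.5863 -0.0828  0.092 ]
bystander [ 0.43391461 -0.20905392] box: [-0.25452812  0.10388981  0.        ]
bystander [ 0.62855018 -0.23381722] box: [-0.27068769 -0.09164815  0.        ]
```

```bash
cat > plan.py <<'E'
from h import *
def tgt(bx,by,z,ang):
    """box x,y, height, jaw-axis world angle -> pose"""
    p=np.load("p.npy"); P=w(p,[bx,by,0])[0]; P[2]=z
    T=np.eye(4); T[:3,3]=P; T[:3,:3]=np.array([[np.cos(ang),np.sin(ang),0],[np.sin(ang),-np.cos(ang),0],[0,0,-1]]).T.T
    return T
def rows(A,B,n):
    """n equal rows from pose A to B, in tool frames"""
    rv=R.from_matrix(A[:3,:3].T@B[:3,:3]).as_rotvec()
    out=[];T=A.copy()
    for k in range(1,n+1):
        N=np.eye(4); N[:3,:3]=A[:3,:3]@R.from_rotvec(rv*k/n).as_matrix(); N[:3,3]=A[:3,3]+(B[:3,3]-A[:3,3])*k/n
        out.append((T[:3,:3].T@(N[:3,3]-T[:3,3])/.2, R.from_matrix(T[:3,:3].T@N[:3,:3]).as_rotvec()/(np.pi/4))); T=N
    return out
def show(A,B,n):
    r=rows(A,B,n); print("dp",[np.round(a,3).tolist() for a,_ in r]); print("turn",[np.round(b,3).tolist() for _,b in r])
E
python3 - <<'E'
from plan import *
A=tool(); p=np.load("p.npy")
B=tgt(0,0,.40,-.5); B[:2,3]=[.45,-.35]
print(A.round(3)); show(A,B,8)
C=tgt(.095,.045,.34,p[2]-np.pi/2); print(C.round(3)); show(B,C,14)
E
```

```text
[[ 0.32  -0.947 -0.     0.2  ]
 [-0.947 -0.32   0.001 -0.592]
 [-0.001  0.    -1.     0.231]
 [ 0.     0.     0.     1.   ]]
dp [[-0.093, -0.196, -0.106], [-0.075, -0.204, -0.106], [-0.055, -0.21, -0.106], [-0.035, -0.215, -0.106], [-0.015, -0.217, -0.106], [0.005, -0.217, -0.106], [0.025, -0.216, -0.106], [0.045, -0.213, -0.106]]
turn [[-0.0, 0.0, -0.119], [-0.0, 0.0, -0.119], [-0.0, 0.0, -0.119], [-0.0, 0.0, -0.119], [-0.0, 0.0, -0.119], [-0.0, 0.0, -0.119], [-0.0, 0.0, -0.119], [-0.0, 0.0, -0.119]]
[[ 0.999 -0.044  0.     0.508]
 [-0.044 -0.999  0.     0.138]
 [ 0.     0.    -1.     0.34 ]
 [ 0.     0.     0.     1.   ]]
dp [[-0.065, -0.163, 0.021], [-0.06, -0.165, 0.021], [-0.055, -0.167, 0.021], [-0.049, -0.168, 0.021], [-0.044, -0.17, 0.021], [-0.038, -0.171, 0.021], [-0.032, -0.172, 0.021], [-0.027, -0.173, 0.021], [-0.021, -0.174, 0.021], [-0.015, -0.175, 0.021], [-0.01, -0.175, 0.021], [-0.004, -0.175, 0.021], [0.002, -0.175, 0.021], [0.007, -0.175, 0.021]]
turn [[0.0, 0.0, -0.041], [0.0, 0.0, -0.041], [0.0, 0.0, -0.041], [0.0, 0.0, -0.041], [0.0, 0.0, -0.041], [0.0, 0.0, -0.041], [0.0, 0.0, -0.041], [0.0, 0.0, -0.041], [0.0, 0.0, -0.041], [0.0, 0.0, -0.041], [0.0, 0.0, -0.041], [0.0, 0.0, -0.041], [0.0, 0.0, -0.041], [0.0, 0.0, -0.041]]
```

Emit:
{"api": "move_arm", "payload": {"claw": [0,0,0,0,0,0,0,0], "dp": [[-0.07,-0.14,-0.1],[-0.06,-0.15,-0.1],[-0.05,-0.15,-0.1],[-0.04,-0.15,-0.1],[-0.02,-0.16,-0.1],[-0.01,-0.16,-0.1],[0,-0.16,-0.1],[0.02,-0.16,-0.1]], "turn": [[0,0,-0.11],[0,0,-0.11],[0,0,-0.11],[0,0,-0.11],[0,0,-0.11],[0,0,-0.11],[0,0,-0.11],[0,0,-0.11]]}}

```text
clock: 0.82
position: [0.3755, -0.4054, 0.3923]
ee_rot: [0.962, -0.271, -0.0, 0.0]
ft_force: [1.0, -1.0, -1.0]
grip_width: 0.002
```

```bash
python3 - <<'E'
from plan import *
A=tool(); p=np.load("p.npy"); print(A.round(3),manip.get_obs()["joint_pos"].round(2))
show(A,tgt(.095,.045,.34,p[2]-np.pi/2),18)
E
```

```text
[[ 0.853 -0.522 -0.     0.376]
 [-0.522 -0.853 -0.    -0.405]
 [-0.     0.    -1.     0.392]
 [ 0.     0.     0.     1.   ]] [ 0.99  0.15 -0.29  1.35  0.04  1.64  0.16]
dp [[-0.047, -0.148, 0.015], [-0.043, -0.149, 0.015], [-0.039, -0.15, 0.015], [-0.035, -0.151, 0.015], [-0.031, -0.152, 0.015], [-0.026, -0.153, 0.015], [-0.022, -0.154, 0.015], [-0.018, -0.154, 0.015], [-0.013, -0.155, 0.015], [-0.009, -0.155, 0.015], [-0.005, -0.155, 0.015], [-0.0, -0.155, 0.015], [0.004, -0.155, 0.015], [0.009, -0.155, 0.015], [0.013, -0.155, 0.015], [0.017, -0.154, 0.015], [0.022, -0.154, 0.015], [0.026, -0.153, 0.015]]
turn [[0.0, 0.0, -0.036], [0.0, 0.0, -0.036], [0.0, 0.0, -0.036], [0.0, 0.0, -0.036], [0.0, 0.0, -0.036], [0.0, 0.0, -0.036], [0.0, 0.0, -0.036], [0.0, 0.0, -0.036], [0.0, 0.0, -0.036], [0.0, 0.0, -0.036], [0.0, 0.0, -0.036], [0.0, 0.0, -0.036], [0.0, 0.0, -0.036], [0.0, 0.0, -0.036], [0.0, 0.0, -0.036], [0.0, 0.0, -0.036], [0.0, 0.0, -0.036], [0.0, 0.0, -0.036]]
```

Emit:
{"api": "move_arm", "payload": {"claw": [0,0,0,0,0,0,0,0], "dp": [[-0.045,-0.15,0.01],[-0.045,-0.15,0.01],[-0.04,-0.15,0.01],[-0.035,-0.15,0.01],[-0.03,-0.15,0.01],[-0.025,-0.15,0.01],[-0.02,-0.15,0.01],[-0.02,-0.15,0.01]], "turn": [[0,0,-0.036],[0,0,-0.036],[0,0,-0.036],[0,0,-0.036],[0,0,-0.036],[0,0,-0.036],[0,0,-0.036],[0,0,-0.036]]}}

```text
clock: 1.48
position: [0.434, -0.1665, 0.3751]
ee_rot: [0.987, -0.162, -0.0, 0.0]
ft_force: [0.7, -0.5, 0.6]
grip_width: -0.0
```

```bash
python3 - <<'E'
from plan import *
A=tool(); p=np.load("p.npy"); print(A.round(3),manip.get_obs()["joint_pos"].round(2))
show(A,tgt(.095,.045,.34,p[2]-np.pi/2),10)
im=cams.camera("wrist"); cv2.imwrite("pics/wr1.png",im[:,:,::-1])
E
```

```text
[[ 0.947 -0.321 -0.     0.434]
 [-0.321 -0.947 -0.    -0.167]
 [-0.     0.    -1.     0.375]
 [ 0.     0.     0.     1.   ]] [ 0.79 -0.04 -0.5   1.58 -0.02  1.59 -0.03]
dp [[-0.014, -0.156, 0.017], [-0.009, -0.156, 0.017], [-0.005, -0.156, 0.017], [-0.0, -0.156, 0.018], [0.004, -0.156, 0.018], [0.008, -0.156, 0.018], [0.013, -0.156, 0.018], [0.017, -0.156, 0.018], [0.022, -0.155, 0.018], [0.026, -0.154, 0.018]]
turn [[0.0, 0.0, -0.036], [0.0, 0.0, -0.036], [0.0, 0.0, -0.036], [0.0, 0.0, -0.036], [0.0, 0.0, -0.036], [0.0, 0.0, -0.036], [0.0, 0.0, -0.036], [0.0, 0.0, -0.036], [0.0, 0.0, -0.036], [0.0, 0.0, -0.036]]
```

View pics/wr1.png

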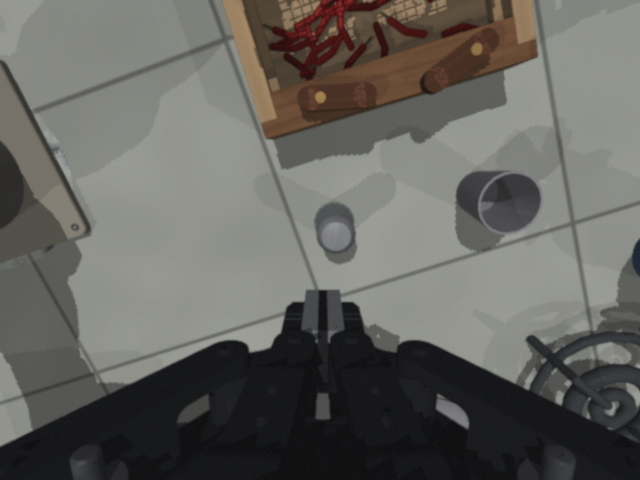

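The wrist view shows the box front ahead, with the l screw at (320,97), the r screw at (477,48), the shaker at (335,232) and the tumbler at (508,202). I'll check these against the fit and move on.

```bash
python3 - <<'E'
from plan import *
p=np.load("p.npy"); print(proj("wrist",w(p,[[-.107,.08,.102],[-.107,-.08,.102],[-.13,.15,.08],[-.13,-.15,.08]]),tool()).round(1))
E
```

```text
[[318.5 106.5]
 [473.6  60. ]
 [263.7 147.4]
 [535.7  67.4]]
```

Emit:
{"api": "move_arm", "payload": {"claw": [0,0,0,0,0,0,0,0], "dp": [[-0.015,-0.16,0.01],[-0.01,-0.16,0.01],[-0.005,-0.16,0.01],[0,-0.16,0.01],[0.005,-0.16,0.01],[0.01,-0.16,0.01],[0.015,-0.16,0.01],[0.015,-0.16,0.01]], "turn": [[0,0,-0.036],[0,0,-0.036],[0,0,-0.036],[0,0,-0.036],[0,0,-0.036],[0,0,-0.036],[0,0,-0.036],[0,0,-0.036]]}}

```text
clock: 2.2
position: [0.4952, 0.0824, 0.3592]
ee_rot: [0.999, -0.05, 0.0, 0.0]
ft_force: [0.8, -0.6, -0.4]
grip_width: -0.001
```

```bash
python3 - <<'E'
from plan import *
A=tool(); p=np.load("p.npy"); print(A.round(3),manip.get_obs()["joint_pos"].round(2))
show(A,tgt(.095,.045,.34,p[2]-np.pi/2),3)
show(tgt(.095,.045,.34,p[2]-np.pi/2),tgt(.095,.045,.255,p[2]-np.pi/2),1)
im=cams.camera("wrist"); cv2.imwrite("pics/wr2.png",im[:,:,::-1])
E
```

```text
[[ 0.995 -0.101  0.     0.495]
 [-0.101 -0.995 -0.     0.082]
 [ 0.     0.    -1.     0.359]
 [ 0.     0.     0.     1.   ]] [ 0.5   0.07 -0.79  1.52  0.05  1.57 -0.39]
dp [[0.012, -0.094, 0.032], [0.014, -0.093, 0.032], [0.016, -0.093, 0.032]]
turn [[0.0, -0.0, -0.024], [0.0, -0.0, -0.024], [0.0, -0.0, -0.024]]
dp [[0.0, 0.0, 0.425]]
turn [[0.0, 0.0, 0.0]]
```

View pics/wr2.png

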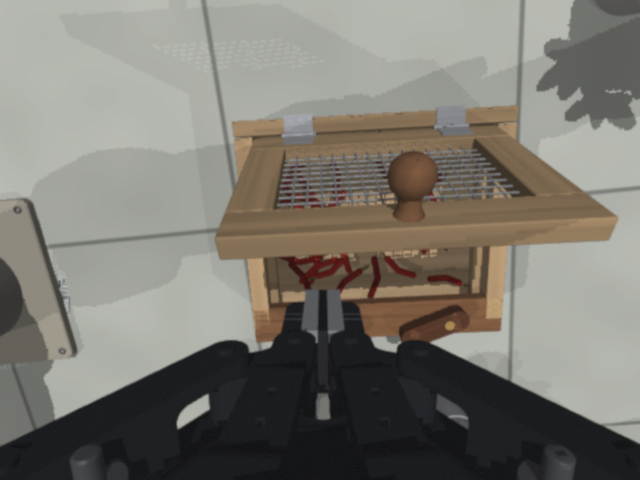

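```bash
python3 - <<'E'
from plan import *
p=np.load("p.npy"); T=tool(); print(T[:3,3])
for a in (1.2,1.255,1.3): print(a,proj("wrist",w(p,[knob(a),knob(a,.196,0,.128),knob(a,.196,0,-.128),[.13,.15,.08],[.13,-.15,.08]]),T).round(0).tolist())
E
```

```text
[0.49494613 0.08912324 0.35872857]
1.2 [[406.0, 202.0], [212.0, 260.0], [608.0, 243.0], [229.0, 129.0], [515.0, 114.0]]
1.255 [[407.0, 187.0], [208.0, 247.0], [615.0, 228.0], [229.0, 129.0], [515.0, 114.0]]
1.3 [[407.0, 174.0], [205.0, 235.0], [620.0, 216.0], [229.0, 129.0], [515.0, 114.0]]
```

The wrist view shows the raised lid with the knob at (413,176) and the free-edge corners at (216,240) and (617,215). That agrees with a lid angle of about 1.26 once arm settling is allowed for. Next I'll move behind the free-edge bar and go down.

Emit:
{"api": "move_arm", "payload": {"claw": [0,0,0,0,0,0,0,0], "dp": [[0.02,-0.08,0.02],[0.02,-0.08,0.02],[0.01,-0.09,0.02],[0,0,0],[0,0,0.12],[0,0,0.12],[0,0,0.12],[0,0,0]], "turn": [[0,0,-0.024],[0,0,-0.024],[0,0,-0.024],[0,0,0],[0,0,0],[0,0,0],[0,0,0],[0,0,0]]}}

```text
clock: 2.92
position: [0.5074, 0.1285, 0.2712]
ee_rot: [1.0, -0.023, -0.003, 0.001]
ft_force: [-0.2, -0.7, -0.1]
grip_width: 0.002
```

```bash
python3 - <<'E'
from plan import *
p=np.load("p.npy"); T=tool(); print(T.round(3), ((T[:3,3]-box(p)[:3,3])@box(p)[:3,:3]).round(4),manip.get_obs()["ft_force"])
im=cams.camera("side"); cv2.imwrite("pics/s3.png",cv2.resize(im[130:340,215:455],None,fx=3,fy=3)[:,:,::-1])
# arc waypoints
for a in np.arange(1.25,-.01,-.125):
    x=.112-.183*np.cos(a)+.011; z=.08+.183*np.sin(a); print(round(a,3),round(x,4),round(z,4))
E
```

```text
[[ 0.999 -0.046 -0.006  0.507]
 [-0.046 -0.999 -0.002  0.128]
 [-0.006  0.002 -1.     0.271]
 [ 0.     0.     0.     1.   ]] [0.0859 0.0454 0.2712] [-0.15789933 -0.74484528 -0.10318347]
1.25 0.0653 0.2537
1.125 0.0441 0.2451
1.0 0.0241 0.234
0.875 0.0057 0.2205
0.75 -0.0109 0.2047
0.625 -0.0254 0.1871
0.5 -0.0376 0.1677
0.375 -0.0473 0.147
0.25 -0.0543 0.1253
0.125 -0.0586 0.1028
0.0 -0.06 0.08
```

View pics/s3.png

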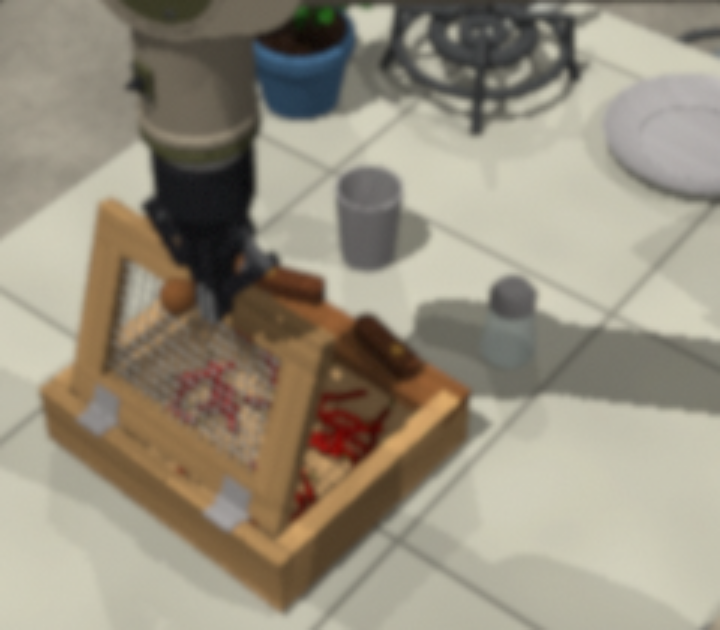

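The side view shows the shut fingers behind the free-edge bar, beside the knob, with nothing touching. I'll push along the arc.

Emit:
{"api": "move_arm", "payload": {"claw": [0,0,0,0,0,0,0,0], "dp": [[0,0,0.08],[0,0.05,0],[0,0.05,0.01],[0,0.053,0.021],[0,0.053,0.021],[0,0.05,0.028],[0,0.05,0.028],[0,0,0]], "turn": [[0,0,0],[0,0,0],[0,0,0],[0,0,0],[0,0,0],[0,0,0],[0,0,0],[0,0,0]]}}

```text
clock: 3.63
position: [0.5061, 0.0658, 0.2365]
ee_rot: [1.0, -0.024, -0.001, 0.001]
ft_force: [-0.6, -0.4, -0.9]
grip_width: -0.004
```

```bash
cat > st.py <<'E'
from plan import *
import sys
p=np.load("p.npy"); o=manip.get_obs(); T=tool(o); print("box",((T[:3,3]-box(p)[:3,3])@box(p)[:3,:3]).round(4),"jawdeg",np.degrees(np.arctan2(T[1,0],T[0,0])).round(1),"tilt",T[:2,2].round(3),"f",o["ft_force"].round(1),"j",o["joint_pos"].round(2),"g",o["grip_width"].round(3),o["clock"])
for a in sys.argv[1:]:
    n,name=a.split(":"); im=cams.camera(n)
    if n=="side": im=cv2.resize(im[130:340,215:455],None,fx=3,fy=3)
    if n=="top": im=cv2.resize(im[170:320,215:395],None,fx=4,fy=4)
    cv2.imwrite(f"pics/{name}.png",im[:,:,::-1])
E
python3 st.py side:s4
```

```text
Traceback (most recent call last):
  File "st.py", line 3, in <module>
    p=np.load("p.npy"); o=manip.get_obs(); T=tool(o); print("box",((T[:3,3]-box(p)[:3,3])@box(p)[:3,:3]).round(4),"jawdeg",np.degrees(np.arctan2(T[1,0],T[0,0])).round(1),"tilt",T[:2,2].round(3),"f",o["ft_force"].round(1),"j",o["joint_pos"].round(2),"g",o["grip_width"].round(3),o["clock"])
                                                                                                                                                                                                                                                             ^^^^^^^^^^^^^^^^^^^^^
AttributeError: 'float' object has no attribute 'round'
```

```bash
sed -i 's/o\["grip_width"\].round(3)/round(o["grip_width"],3)/' st.py; python3 st.py side:s4
```

```text
box [0.0233 0.0439 0.2365] jawdeg -2.8 tilt [-0.001 -0.001] f [-0.6 -0.4 -0.9] j [ 0.52  0.15 -0.79  1.72  0.11  1.33 -0.35] g -0.004 3.6333
```

View pics/s4.png

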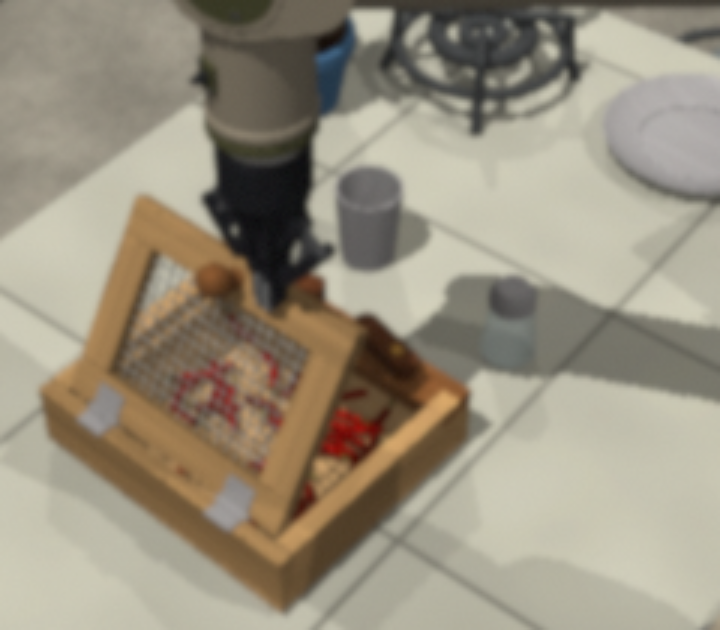

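The lid follows the push and is now at about 1.0 rad, so I'll continue down the arc.

Emit:
{"api": "move_arm", "payload": {"claw": [0,0,0,0,0,0,0,0], "dp": [[0,0.046,0.036],[0,0.046,0.036],[0,0.042,0.042],[0,0.042,0.042],[0,0.036,0.046],[0,0.036,0.046],[0,0.03,0.05],[0,0.03,0.05]], "turn": [[0,0,0],[0,0,0],[0,0,0],[0,0,0],[0,0,0],[0,0,0],[0,0,0],[0,0,0]]}}

```text
clock: 4.35
position: [0.5034, 0.0067, 0.1669]
ee_rot: [1.0, -0.023, -0.0, 0.0]
ft_force: [0.9, -0.8, 0.7]
grip_width: -0.002
```

```bash
python3 st.py side:s5
```

```text
box [-0.0359  0.0439  0.1669] jawdeg -2.6 tilt [-0. -0.] f [ 0.9 -0.8  0.7] j [ 0.58  0.18 -0.75  1.83  0.13  1.18 -0.25] g -0.002 4.35
```

View pics/s5.png

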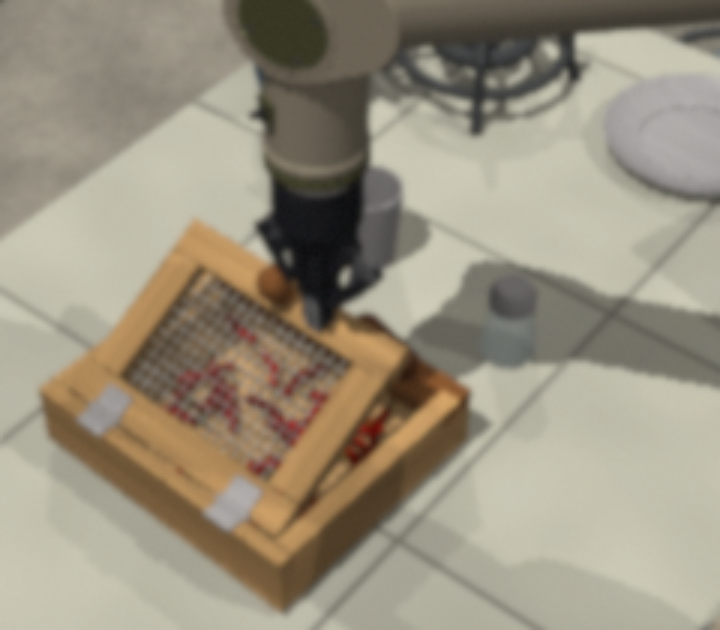

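The lid is at about 0.5 rad with the finger still on the bar. I'll keep going, a little slower near the end.

Emit:
{"api": "move_arm", "payload": {"claw": [0,0,0,0,0,0,0,0], "dp": [[0,0.024,0.052],[0,0.024,0.052],[0,0.018,0.054],[0,0.018,0.054],[0,0.01,0.05],[0,0.01,0.05],[0,0.005,0.04],[0,0,0]], "turn": [[0,0,0],[0,0,0],[0,0,0],[0,0,0],[0,0,0],[0,0,0],[0,0,0],[0,0,0]]}}

```text
clock: 5.07
position: [0.5016, -0.0146, 0.0958]
ee_rot: [1.0, -0.023, -0.001, -0.0]
ft_force: [0.2, 0.5, -0.6]
grip_width: 0.003
```

```bash
python3 st.py
```

```text
box [-0.0572  0.0449  0.0958] jawdeg -2.6 tilt [-0.003  0.   ] f [ 0.2  0.5 -0.6] j [ 0.58  0.27 -0.72  1.91  0.2   1.04 -0.26] g 0.003 5.0667
```

Emit:
{"api": "move_arm", "payload": {"claw": [0,0,0,0,0,0,0], "dp": [[0,0.01,0.02],[0,0,0.02],[0,0,0.02],[0,0,0.02],[0,0,0.01],[0,0,0],[0,0,0]], "turn": [[0,0,0],[0,0,0],[0,0,0],[0,0,0],[0,0,0],[0,0,0],[0,0,0]]}}

```text
clock: 5.65
position: [0.5027, -0.0165, 0.0801]
ee_rot: [1.0, -0.022, 0.0, 0.0]
ft_force: [-2.4, -0.9, 6.7]
grip_width: -0.003
```

```bash
python3 st.py side:s6 wrist:w6
```

```text
box [-0.0591  0.0437  0.0801] jawdeg -2.6 tilt [ 0.    -0.001] f [-2.4 -0.9  6.7] j [ 0.58  0.29 -0.71  1.92  0.22  1.01 -0.28] g -0.003 5.65
```

View pics/s6.png

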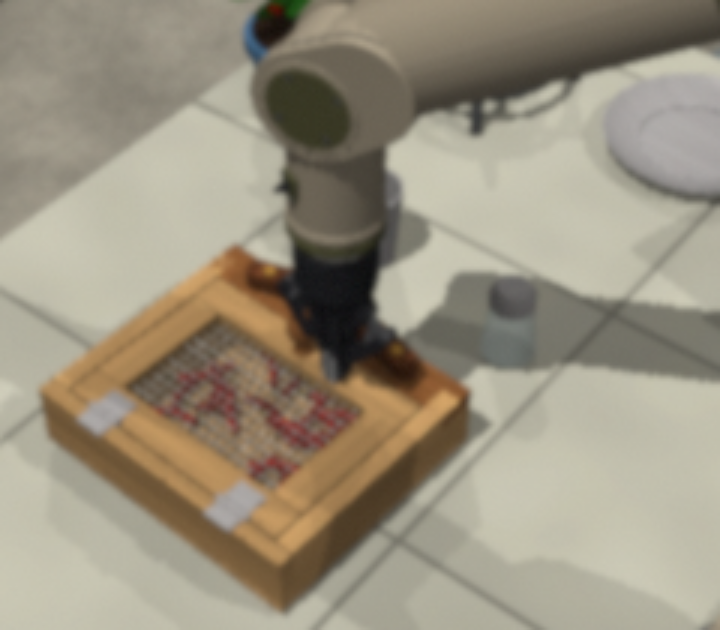

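View pics/w6.png

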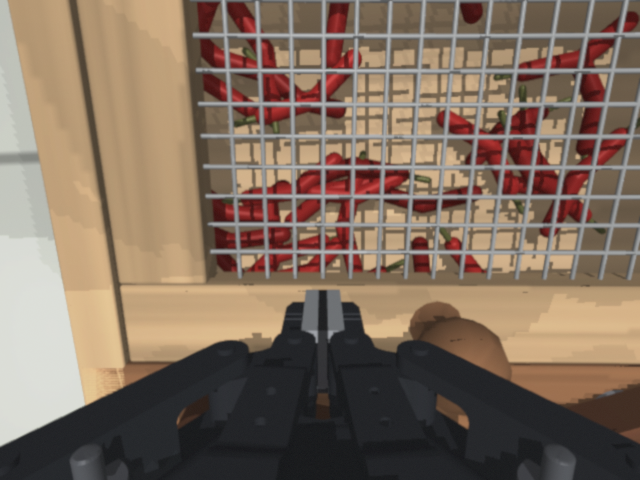

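The frame looks seated, with a 6.7 N reaction at z=0.080. I'll press a touch more to make sure it's home, then lift away and look.

Emit:
{"api": "move_arm", "payload": {"claw": [0,0,0,0], "dp": [[0,0,0.01],[0,0,0.01],[0,0,0],[0,0,0]], "turn": [[0,0,0],[0,0,0],[0,0,0],[0,0,0]]}}

```text
clock: 6.08
position: [0.5031, -0.0165, 0.0794]
ee_rot: [1.0, -0.022, 0.0, 0.001]
ft_force: [-21.3, -2.6, 50.9]
grip_width: -0.004
```

```bash
python3 st.py
```

```text
box [-0.0591  0.0433  0.0794] jawdeg -2.6 tilt [ 0.    -0.003] f [-21.3  -2.6  50.9] j [ 0.57  0.29 -0.71  1.92  0.23  1.01 -0.28] g -0.004 6.0833
```

Hard stop reached (51 N for 0.7 mm). I'll lift off and back away over the l button.

Emit:
{"api": "move_arm", "payload": {"claw": [0,0,0,0,0,0.5,0.5,0.5], "dp": [[0,0,-0.02],[0,0,-0.05],[0,0,-0.12],[0,0,-0.15],[0,0,-0.15],[0,0.15,-0.15],[0,0.15,-0.15],[0,0,0]], "turn": [[0,0,0],[0,0,0],[0,0,0],[0,0,0],[0,0,0],[0,0,0],[0,0,0],[0,0,0]]}}

```text
clock: 6.75
position: [0.5018, -0.0812, 0.2381]
ee_rot: [1.0, -0.026, 0.004, 0.002]
ft_force: [0.9, -1.4, -0.7]
grip_width: 0.42
```

```bash
python3 st.py side:s7 wrist:w7
```

```text
box [-0.1238  0.0417  0.2381] jawdeg -2.9 tilt [ 0.007 -0.004] f [ 0.9 -1.4 -0.7] j [ 0.72  0.12 -0.69  1.73  0.08  1.31 -0.04] g 0.42 6.75
```

View pics/s7.png

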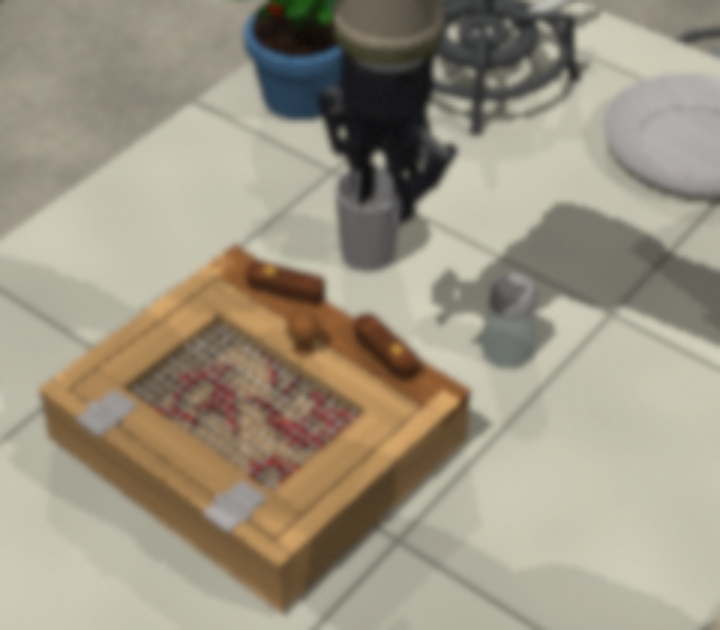

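View pics/w7.png

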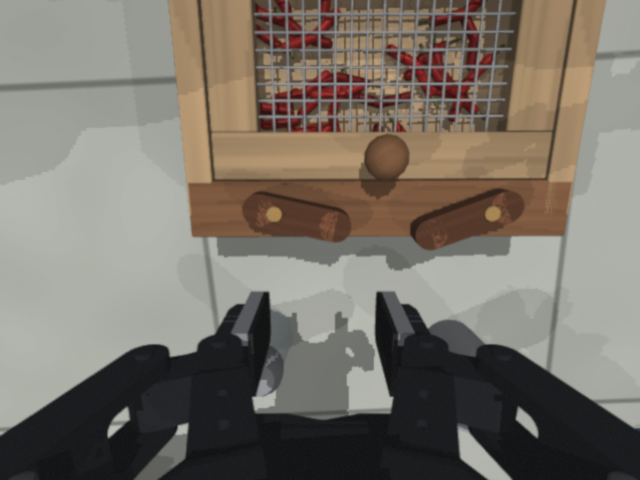

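The frame lies flush. In the wrist view the l screw is at (274,214) with its arm tip at about (351,226), and the r screw is at (493,213) with its tip at about (414,236). I'll take one settled picture and refine the button angles.

Emit:
{"api": "move_arm", "payload": {"claw": [0.5,0.5], "dp": [[0,0,0],[0,0,0]], "turn": [[0,0,0],[0,0,0]]}}

```text
clock: 7.02
position: [0.4994, -0.0739, 0.2316]
ee_rot: [1.0, -0.022, -0.001, -0.0]
ft_force: [-0.2, -0.5, -0.9]
grip_width: 0.506
```

```bash
python3 - <<'E'
from plan import *
p=np.load("p.npy"); T=tool(); im=cams.camera("wrist"); np.save("T8.npy",T); cv2.imwrite("pics/w8.png",cv2.resize(im[120:270,180:600],None,fx=1.9,fy=1.9,interpolation=cv2.INTER_CUBIC)[:,:,::-1])
pts=w(p,[[-.107,.08,.102],[-.107,-.08,.102],arm(1,p[4],.058,.101),arm(-1,p[5],.058,.101),knob(0),[-.13,.15,.08],[-.13,-.15,.08]])
print(T[:3,3],((proj("wrist",pts,T)-[180,120])*1.9).round(1).tolist())
E
```

```text
[ 0.49940271 -0.07392418  0.23156308] [[176.0, 194.6], [595.0, 195.0], [323.7, 223.0], [448.8, 247.6], [391.9, 87.8], [17.7, 237.2], [734.4, 238.2]]
```

View pics/w8.png

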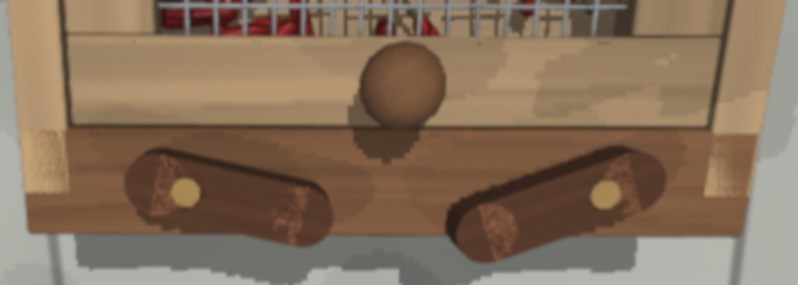

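```bash
python3 - <<'E'
from plan import *
p=np.load("p.npy"); p[0]+=.003; p[5]=1.92; np.save("p.npy",p)
A=tool(); q=arm(1,p[4],.038); ang=p[2]-p[4]-np.pi/2
B=tgt(q[0],q[1],.15,ang); print(B.round(3)); show(A,B,16)
E
```

```text
[[-0.239 -0.971  0.     0.504]
 [-0.971  0.239  0.    -0.072]
 [ 0.     0.    -1.     0.15 ]
 [ 0.     0.     0.     1.   ]]
dp [[0.001, -0.001, 0.025], [0.001, -0.001, 0.025], [0.001, -0.001, 0.025], [0.001, -0.001, 0.025], [0.001, -0.001, 0.025], [0.001, -0.001, 0.025], [0.001, -0.001, 0.026], [0.001, -0.002, 0.026], [0.0, -0.002, 0.026], [0.0, -0.002, 0.026], [0.0, -0.002, 0.026], [-0.0, -0.002, 0.026], [-0.0, -0.002, 0.026], [-0.001, -0.002, 0.026], [-0.001, -0.001, 0.026], [-0.001, -0.001, 0.026]]
turn [[0.0, 0.0, 0.141], [0.0, 0.0, 0.141], [0.0, 0.0, 0.141], [0.0, 0.0, 0.141], [0.0, 0.0, 0.141], [0.0, 0.0, 0.141], [0.0, 0.0, 0.141], [0.0, 0.0, 0.141], [0.0, 0.0, 0.141], [0.0, 0.0, 0.141], [0.0, 0.0, 0.141], [0.0, 0.0, 0.141], [0.0, 0.0, 0.141], [0.0, 0.0, 0.141], [0.0, 0.0, 0.141], [0.0, 0.0, 0.141]]
```

Emit:
{"api": "move_arm", "payload": {"claw": [0.55,0.55,0.55,0.55,0.55,0.55,0.55,0.55], "dp": [[0,0,0.02],[0,0,0.02],[0,0,0.02],[0,0,0.02],[0,0,0.02],[0,0,0.02],[0,0,0.02],[0,0,0.02]], "turn": [[0,0,0.14],[0,0,0.14],[0,0,0.14],[0,0,0.14],[0,0,0.14],[0,0,0.14],[0,0,0.14],[0,0,0.14]]}}

```text
clock: 7.73
position: [0.4996, -0.0742, 0.1996]
ee_rot: [0.894, -0.448, -0.001, 0.0]
ft_force: [0.6, 0.2, 0.0]
grip_width: 0.55
```

Emit:
{"api": "move_arm", "payload": {"claw": [0.55,0.55,0.55,0.55,0.55,0.55,0.55,0.55], "dp": [[0,0,0.02],[0,0,0.02],[0,0,0.02],[0,0,0.02],[0,0,0.02],[0,0,0.02],[0,0,0.02],[0,0,0.02]], "turn": [[0,0,0.14],[0,0,0.14],[0,0,0.14],[0,0,0.14],[0,0,0.14],[0,0,0.14],[0,0,0.14],[0,0,0.14]]}}

```text
clock: 8.4
position: [0.4995, -0.0742, 0.1676]
ee_rot: [-0.618, 0.786, 0.001, -0.0]
ft_force: [0.9, 0.4, 0.6]
grip_width: 0.55
```

Emit:
{"api": "move_arm", "payload": {"claw": [0.55,0.55], "dp": [[0,0,0],[0,0,0]], "turn": [[0,0,0],[0,0,0]]}}

```text
clock: 8.57
position: [0.4995, -0.0744, 0.168]
ee_rot: [-0.622, 0.783, 0.001, -0.0]
ft_force: [-0.4, 0.3, 0.5]
grip_width: 0.552
```

```bash
python3 st.py wrist:w9; python3 - <<'E'
from plan import *
p=np.load("p.npy")
A=tool(); q=arm(1,p[4],.038); ang=p[2]-p[4]-np.pi/2
B=tgt(q[0],q[1],.15,ang); show(A,B,1)
print(proj("wrist",w(p,[[-.107,.08,.102],arm(1,p[4],.058,.101)]),A))
E
```

```text
box [-0.1172  0.0473  0.168 ] jawdeg -103.1 tilt [-0.001  0.   ] f [-0.4  0.3  0.5] j [ 0.58  0.16 -0.56  1.83  0.09  1.18 -1.81] g 0.552 8.5667
dp [[-0.019, -0.018, 0.092]]
turn [[0.001, 0.0, 0.017]]
[[315.8363343  317.29489409]
 [316.77052561 221.81586268]]
```

View pics/w9.png

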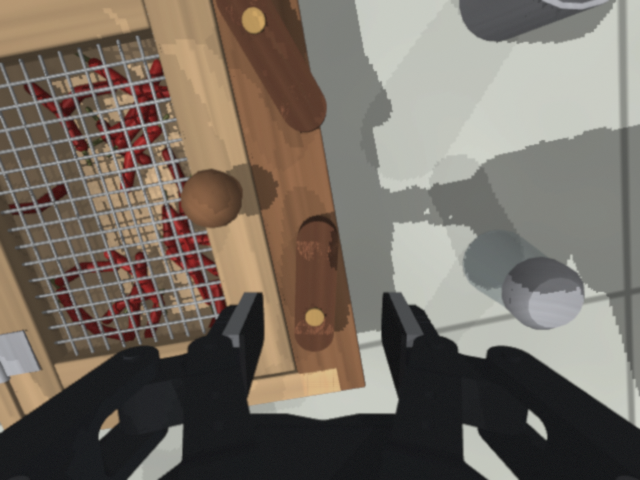

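The prediction matches: the l screw is at (315,317) and the arm tip at about (318,218). I'll centre, descend and pinch.

Emit:
{"api": "move_arm", "payload": {"claw": [0.55,0.55,0.55,0.55,0.55,0.55], "dp": [[-0.01,-0.01,0.05],[-0.01,-0.01,0.05],[0,0,0.1],[0,0,0.1],[0,0,0.1],[0,0,0]], "turn": [[0,0,0.01],[0,0,0.01],[0,0,0],[0,0,0],[0,0,0],[0,0,0]]}}

```text
clock: 9.12
position: [0.5022, -0.0717, 0.0843]
ee_rot: [-0.614, 0.789, 0.003, -0.002]
ft_force: [-0.9, -0.5, -0.8]
grip_width: 0.55
```

Emit:
{"api": "move_arm", "payload": {"claw": [0.2,0.2,0.2,0.2,0.2,0.2], "dp": [[0,0,0.01],[0,0,0],[0,0,0],[0,0,0],[0,0,0],[0,0,0]], "turn": [[0,0,0],[0,0,0],[0,0,0],[0,0,0],[0,0,0],[0,0,0]], "grip_force": 20}}

```text
clock: 9.62
position: [0.505, -0.072, 0.0871]
ee_rot: [-0.614, 0.789, -0.0, 0.0]
ft_force: [0.6, 2.0, -2.8]
grip_width: 0.271
```

```bash
python3 st.py wrist:w10
```

```text
box [-0.1146  0.0419  0.0871] jawdeg -104.3 tilt [0.001 0.   ] f [ 0.6  2.  -2.8] j [ 0.55  0.27 -0.55  1.9   0.16  1.02 -1.9 ] g 0.271 9.6167
```

View pics/w10.png

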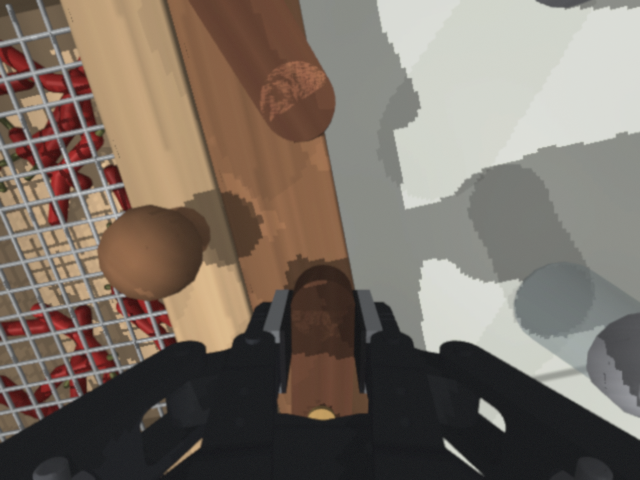

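The bar is pinched with an opening of 23 mm, so I'll swing it about its screw.

Emit:
{"api": "move_arm", "payload": {"claw": [0.2,0.2,0.2,0.2,0.2,0.2,0.2,0.2], "dp": [[-0.021,0.001,0],[-0.022,0.001,0],[-0.021,0.001,0],[-0.021,0.001,0],[-0.022,0.001,0],[-0.021,0.001,0],[-0.021,0.001,0],[-0.022,0.001,0]], "turn": [[0,0,-0.14],[0,0,-0.14],[0,0,-0.14],[0,0,-0.14],[0,0,-0.14],[0,0,-0.14],[0,0,-0.14],[0,0,-0.14]]}}

```text
clock: 10.33
position: [0.499, -0.0389, 0.0871]
ee_rot: [0.893, -0.45, 0.0, -0.0]
ft_force: [-1.3, 3.9, -1.9]
grip_width: 0.271
```

```bash
python3 st.py wrist:w11; python3 - <<'E'
from plan import *
p=np.load("p.npy"); A=tool(); q=(A[:3,3]-box(p)[:3,3])@box(p)[:3,:3]-[-.107,.08,0]; print("r",np.hypot(*q[:2]),"a",-np.degrees(np.arctan2(q[1],q[0])), "a jaw", np.degrees(p[2])-90-np.degrees(np.arctan2(A[1,0],A[0,0])))
E
```

```text
box [-0.0818  0.0493  0.0871] jawdeg -53.5 tilt [0.001 0.   ] f [-1.3  3.9 -1.9] j [ 0.62  0.27 -0.7   1.92  0.2   1.02 -1.11] g 0.271 10.3333
r 0.03966279037032667 a 49.80506485069372 a jaw 50.51686108235927
```

View pics/w11.png

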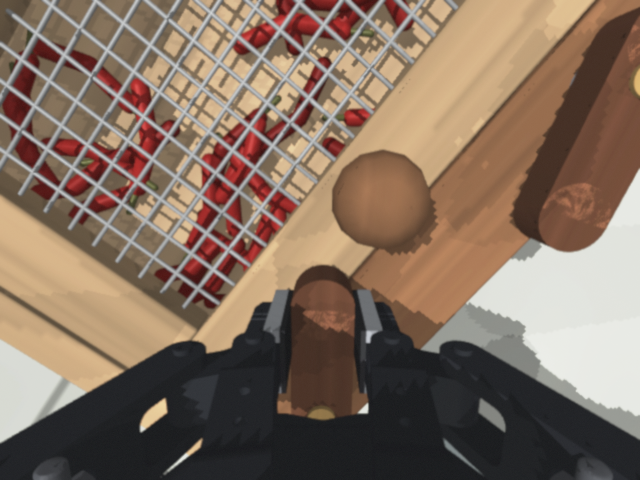

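Emit:
{"api": "move_arm", "payload": {"claw": [0.2,0.2,0.2,0.2,0.2,0.2,0.2,0.2], "dp": [[-0.021,0.001,0],[-0.022,0.001,0],[-0.021,0.001,0],[-0.021,0.001,0],[-0.022,0.001,0],[-0.021,0.001,0],[-0.021,0.001,0],[-0.022,0.001,0]], "turn": [[0,0,-0.14],[0,0,-0.14],[0,0,-0.14],[0,0,-0.14],[0,0,-0.14],[0,0,-0.14],[0,0,-0.14],[0,0,-0.14]]}}

```text
clock: 11.05
position: [0.4698, -0.0226, 0.087]
ee_rot: [1.0, -0.029, 0.0, -0.0]
ft_force: [-1.0, 4.9, -0.5]
grip_width: 0.273
```

Emit:
{"api": "move_arm", "payload": {"claw": [0.2,0.2,0.2], "dp": [[0,0,0],[0,0,0],[0,0,0]], "turn": [[0,0,0],[0,0,0],[0,0,0]]}}

```text
clock: 11.3
position: [0.47, -0.0226, 0.087]
ee_rot: [1.0, -0.031, 0.0, -0.0]
ft_force: [-2.0, 6.7, -0.7]
grip_width: 0.275
```

```bash
python3 st.py wrist:w12; python3 - <<'E'
from plan import *
p=np.load("p.npy"); A=tool(); q=(A[:3,3]-box(p)[:3,3])@box(p)[:3,:3]-[-.107,.08,0]; print("r",np.hypot(*q[:2]),"a",-np.degrees(np.arctan2(q[1],q[0])), "a jaw", np.degrees(p[2])-90-np.degrees(np.arctan2(A[1,0],A[0,0])))
E
```

```text
box [-0.0668  0.0791  0.087 ] jawdeg -3.6 tilt [0.001 0.001] f [-2.   6.7 -0.7] j [ 0.74  0.23 -0.85  1.99  0.21  1.01 -0.27] g 0.275 11.3
r 0.040192267763959885 a 1.2415021058739062 a jaw 1.0630970173625478
```

View pics/w12.png

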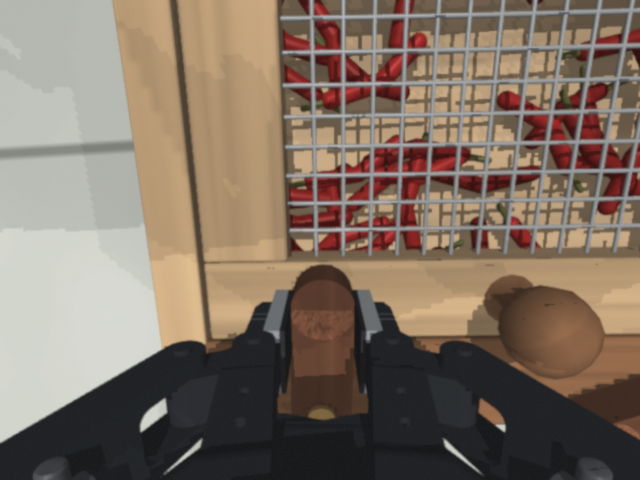

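l button is about 1° from square. I'll release it, lift, and go to r.

Emit:
{"api": "move_arm", "payload": {"claw": [0.5,0.5,0.5,0.5,0.5,0.5,0.5,0.5], "dp": [[0,0,0],[0,0,0],[0,0,0],[0,0,-0.05],[0,0,-0.1],[0,0,-0.15],[0,0,-0.15],[0,0,0]], "turn": [[0,0,0],[0,0,0],[0,0,0],[0,0,0],[0,0,0],[0,0,0],[0,0,0],[0,0,0]]}}

```text
clock: 12.02
position: [0.4726, -0.0233, 0.1825]
ee_rot: [1.0, -0.03, 0.004, 0.001]
ft_force: [1.6, 0.0, 0.3]
grip_width: 0.502
```

```bash
python3 st.py wrist:w13; python3 - <<'E'
from plan import *
p=np.load("p.npy"); A=tool()
print(proj("wrist",w(p,[[-.107,.08,.102],arm(1,0,.058,.101)]),A))
q=arm(-1,p[5],.038); ang=p[2]+p[5]-np.pi/2
B=tgt(q[0],q[1],.17,ang); print(B.round(3)); show(A,B,17)
E
```

```text
box [-0.0674  0.0764  0.1825] jawdeg -3.5 tilt [ 0.008 -0.002] f [1.6 0.  0.3] j [ 0.8   0.09 -0.88  1.88  0.08  1.19 -0.16] g 0.502 12.0167
[[317.26292972 314.94187963]
 [315.25184134 224.65613766]]
[[-0.3    0.954  0.     0.591]
 [ 0.954  0.3    0.    -0.081]
 [ 0.     0.    -1.     0.17 ]
 [ 0.     0.     0.     1.   ]]
dp [[0.036, 0.015, 0.003], [0.034, 0.019, 0.003], [0.032, 0.022, 0.003], [0.029, 0.026, 0.003], [0.026, 0.029, 0.003], [0.022, 0.032, 0.003], [0.019, 0.034, 0.003], [0.015, 0.036, 0.003], [0.01, 0.038, 0.003], [0.006, 0.038, 0.003], [0.002, 0.039, 0.003], [-0.003, 0.039, 0.003], [-0.007, 0.038, 0.003], [-0.011, 0.037, 0.003], [-0.016, 0.036, 0.003], [-0.02, 0.034, 0.003], [-0.023, 0.031, 0.003]]
turn [[0.0, -0.0, -0.145], [0.0, -0.0, -0.145], [0.0, -0.0, -0.145], [0.0, -0.0, -0.145], [0.0, -0.0, -0.145], [0.0, -0.0, -0.145], [0.0, -0.0, -0.145], [0.0, -0.0, -0.145], [0.0, -0.0, -0.145], [0.0, -0.0, -0.145], [0.0, -0.0, -0.145], [0.0, -0.0, -0.145], [0.0, -0.0, -0.145], [0.0, -0.0, -0.145], [0.0, -0.0, -0.145], [0.0, -0.0, -0.145], [0.0, -0.0, -0.145]]
```

View pics/w13.png

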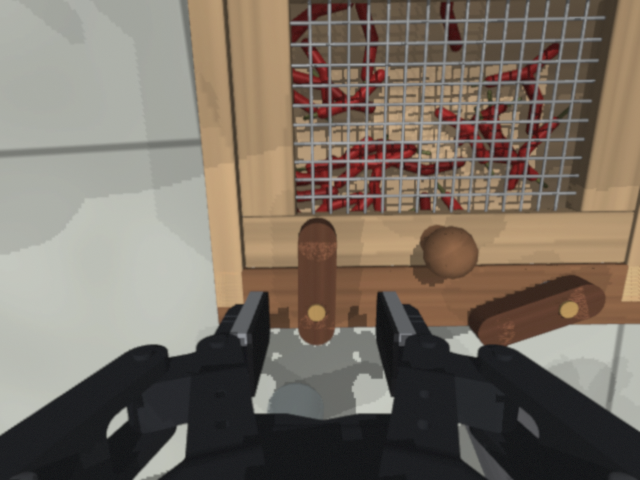

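The l button points straight on to the frame: the screw is at (317,313) and the tip at (317,220). Next I'll move over the r button.

Emit:
{"api": "move_arm", "payload": {"claw": [0.55,0.55,0.55,0.55,0.55,0.55,0.55,0.55], "dp": [[0.036,0.015,0],[0.034,0.019,0],[0.032,0.022,0],[0.029,0.026,0],[0.026,0.029,0],[0.022,0.032,0],[0.019,0.034,0],[0.015,0.036,0]], "turn": [[0,0,-0.145],[0,0,-0.145],[0,0,-0.145],[0,0,-0.145],[0,0,-0.145],[0,0,-0.145],[0,0,-0.145],[0,0,-0.145]]}}

```text
clock: 12.73
position: [0.5259, -0.0508, 0.1763]
ee_rot: [0.91, 0.415, -0.0, -0.0]
ft_force: [0.9, 0.6, 0.6]
grip_width: 0.555
```

Emit:
{"api": "move_arm", "payload": {"claw": [0.55,0.55,0.55,0.55,0.55,0.55,0.55,0.55], "dp": [[0.01,0.038,0],[0.006,0.038,0],[0.002,0.039,0],[-0.003,0.039,0],[-0.007,0.038,0],[-0.011,0.037,0],[-0.016,0.036,0],[-0.02,0.034,0]], "turn": [[0,0,-0.145],[0,0,-0.145],[0,0,-0.145],[0,0,-0.145],[0,0,-0.145],[0,0,-0.145],[0,0,-0.145],[0,0,-0.145]]}}

```text
clock: 13.4
position: [0.5821, -0.0781, 0.1762]
ee_rot: [0.635, 0.773, -0.0, -0.0]
ft_force: [-0.2, -0.0, -0.2]
grip_width: 0.548
```

Emit:
{"api": "move_arm", "payload": {"claw": [0.55,0.55,0.55], "dp": [[-0.02,0.03,0],[0,0,0],[0,0,0]], "turn": [[0,0,-0.145],[0,0,0],[0,0,0]]}}

```text
clock: 13.65
position: [0.5884, -0.0804, 0.1761]
ee_rot: [0.593, 0.805, 0.0, -0.001]
ft_force: [0.2, 0.0, -0.5]
grip_width: 0.553
```

```bash
python3 st.py wrist:w14; python3 - <<'E'
from plan import *
p=np.load("p.npy"); A=tool()
print(proj("wrist",w(p,[[-.107,-.08,.102],arm(-1,p[5],.058,.101)]),A))
q=arm(-1,p[5],.038); ang=p[2]+p[5]-np.pi/2
B=tgt(q[0],q[1],.15,ang); show(A,B,1)
E
```

```text
box [-0.1193 -0.0418  0.1761] jawdeg 107.2 tilt [-0.001  0.001] f [ 0.2  0.  -0.5] j [ 0.86  0.51 -1.06  1.58  0.45  1.32  1.61] g 0.553 13.65
[[319.97938148 318.07747765]
 [319.3890037  226.38796722]]
dp [[-0.009, 0.011, 0.131]]
turn [[-0.001, -0.001, -0.006]]
```

View pics/w14.png

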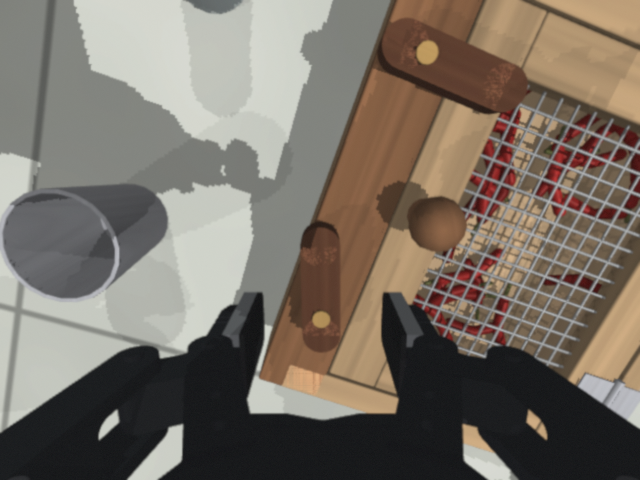

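The match is good, with the r screw at (321,320) and the tip at (320,224). I'll descend and pinch.

Emit:
{"api": "move_arm", "payload": {"claw": [0.55,0.55,0.55,0.55,0.55,0.55,0.55], "dp": [[-0.005,0.01,0.05],[0,0,0.1],[0,0,0.1],[0,0,0.1],[0,0,0.07],[0,0,0.025],[0,0,0]], "turn": [[0,0,-0.006],[0,0,0],[0,0,0],[0,0,0],[0,0,0],[0,0,0],[0,0,0]]}}

```text
clock: 14.28
position: [0.5901, -0.0807, 0.0864]
ee_rot: [0.59, 0.807, -0.0, -0.001]
ft_force: [-0.2, 0.0, 0.3]
grip_width: 0.551
```

Emit:
{"api": "move_arm", "payload": {"claw": [0.2,0.2,0.2,0.2,0.2,0.2], "dp": [[0,0,0],[0,0,0],[0,0,0],[0,0,0],[0,0,0],[0,0,0]], "turn": [[0,0,0],[0,0,0],[0,0,0],[0,0,0],[0,0,0],[0,0,0]], "grip_force": 20}}

```text
clock: 14.78
position: [0.5915, -0.0808, 0.0887]
ee_rot: [0.59, 0.808, 0.0, 0.001]
ft_force: [-1.8, -0.1, 6.5]
grip_width: 0.278
```

```bash
python3 st.py wrist:w15; python3 - <<'E'
from plan import *
p=np.load("p.npy"); A=tool(); q=(A[:3,3]-box(p)[:3,3])@box(p)[:3,:3]-[-.107,-.08,0]; print("r",np.hypot(*q[:2]),"a",np.degrees(np.arctan2(q[1],q[0])), "a jaw", -np.degrees(p[2])+90+np.degrees(np.arctan2(A[1,0],A[0,0])))
E
```

```text
box [-0.1195 -0.0449  0.0887] jawdeg 107.7 tilt [ 0.002 -0.   ] f [-1.8 -0.1  6.5] j [ 0.82  0.6  -1.    1.66  0.54  1.18  1.57] g 0.278 14.7833
r 0.03724689780753714 a 109.63557485009893 a jaw 110.23881643771527
```

View pics/w15.png

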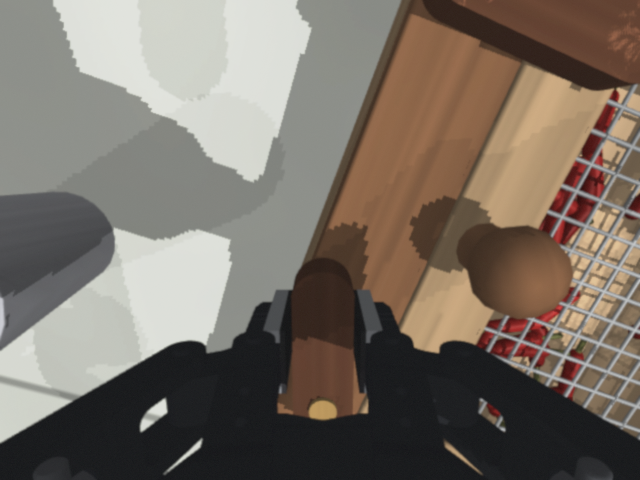

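Emit:
{"api": "move_arm", "payload": {"claw": [0.2,0.2,0.2,0.2,0.2,0.2,0.2,0.2], "dp": [[0.021,0.001,0],[0.021,0.001,0],[0.021,0.001,0],[0.021,0.001,0],[0.021,0.001,0],[0.021,0.001,0],[0.021,0.001,0],[0.021,0.001,0]], "turn": [[0,0,0.14],[0,0,0.14],[0,0,0.14],[0,0,0.14],[0,0,0.14],[0,0,0.14],[0,0,0.14],[0,0,0.14]]}}

```text
clock: 15.5
position: [0.5958, -0.0492, 0.0887]
ee_rot: [0.879, 0.477, 0.001, 0.001]
ft_force: [-0.1, -3.5, 5.1]
grip_width: 0.274
```

```bash
cat > r.py <<'E'
from plan import *
p=np.load("p.npy"); A=tool(); q=(A[:3,3]-box(p)[:3,3])@box(p)[:3,:3]-[-.107,-.08,0]; print("r",np.hypot(*q[:2]),"a",np.degrees(np.arctan2(q[1],q[0])), "a jaw", -np.degrees(p[2])+90+np.degrees(np.arctan2(A[1,0],A[0,0])))
E
python3 st.py; python3 r.py
```

```text
box [-0.0878 -0.0478  0.0887] jawdeg 57.0 tilt [ 0.002 -0.001] f [-0.1 -3.5  5.1] j [ 0.65  0.53 -0.83  1.66  0.43  1.14  0.7 ] g 0.274 15.5
r 0.03747991286411791 a 59.25373429501773 a jaw 59.490886027107024
```

Emit:
{"api": "move_arm", "payload": {"claw": [0.2,0.2,0.2,0.2,0.2,0.2,0.2,0.2], "dp": [[0.021,0.001,0],[0.021,0.001,0],[0.021,0.001,0],[0.021,0.001,0],[0.021,0.001,0],[0.021,0.001,0],[0.021,0.001,0],[0.021,0.001,0]], "turn": [[0,0,0.14],[0,0,0.14],[0,0,0.14],[0,0,0.14],[0,0,0.14],[0,0,0.14],[0,0,0.14],[0,0,0.14]]}}

```text
clock: 16.17
position: [0.6227, -0.0326, 0.0886]
ee_rot: [0.998, 0.057, 0.0, 0.001]
ft_force: [-3.7, -5.0, 8.0]
grip_width: 0.27
```

Emit:
{"api": "move_arm", "payload": {"claw": [0.2,0.2,0.2,0.2], "dp": [[0.021,0.001,0],[0.007,0,0],[0,0,0],[0,0,0]], "turn": [[0,0,0.14],[0,0,0.05],[0,0,0],[0,0,0]]}}

```text
clock: 16.5
position: [0.6281, -0.0324, 0.0886]
ee_rot: [1.0, -0.015, 0.0, 0.001]
ft_force: [-3.6, -4.7, 8.0]
grip_width: 0.274
```

```bash
python3 st.py wrist:w16; python3 r.py
```

```text
box [-0.0696 -0.0793  0.0886] jawdeg -1.7 tilt [ 0.    -0.002] f [-3.6 -4.7  8. ] j [ 0.45  0.53 -0.62  1.58  0.34  1.14 -0.28] g 0.274 16.5
r 0.03740645341428834 a 1.0630750665638946 a jaw 0.8008750360494079
```

View pics/w16.png

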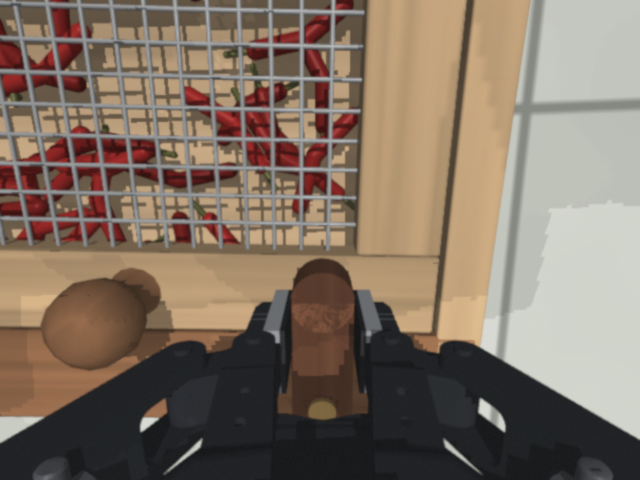

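The r button is about 1° from square. I'll open, lift clear and check.

Emit:
{"api": "move_arm", "payload": {"claw": [0.5,0.5,0.5,0.5,0.5,0.5,0.5,0.5], "dp": [[0,0,0],[0,0,0],[0,0,0],[0,0,-0.05],[0,0,-0.1],[0,0,-0.15],[0,0,-0.15],[0,0,-0.1]], "turn": [[0,0,0],[0,0,0],[0,0,0],[0,0,0],[0,0,0],[0,0,0],[0,0,0],[0,0,0]]}}

```text
clock: 17.22
position: [0.6287, -0.0301, 0.2014]
ee_rot: [1.0, -0.014, 0.002, -0.0]
ft_force: [0.8, 0.2, 0.4]
grip_width: 0.503
```

Emit:
{"api": "move_arm", "payload": {"claw": [0.5,0.5,0.5,0.5,0.5,0.5,0.5,0.5], "dp": [[-0.1,0.08,-0.12],[-0.1,0.08,-0.12],[-0.1,0.08,-0.05],[0,0,0],[0,0,0],[0,0,0],[0,0,0],[0,0,0]], "turn": [[0,0,0],[0,0,0],[0,0,0],[0,0,0],[0,0,0],[0,0,0],[0,0,0],[0,0,0]]}}

```text
clock: 17.88
position: [0.5668, -0.0759, 0.255]
ee_rot: [1.0, -0.013, -0.0, -0.0]
ft_force: [0.8, -0.7, -0.7]
grip_width: 0.502
```

```bash
python3 st.py wrist:w17 side:s17; python3 - <<'E'
from plan import *
p=np.load("p.npy"); A=tool()
print(proj("wrist",w(p,[[-.107,.08,.102],arm(1,0,.058,.101),[-.107,-.08,.102],arm(-1,0,.058,.101),[-.084,.128,.08],[-.084,-.128,.08]]),A).round(0).tolist())
E
```

```text
box [-0.1157 -0.02    0.255 ] jawdeg -1.5 tilt [-0.001  0.001] f [ 0.8 -0.7 -0.7] j [ 0.61  0.27 -0.67  1.54  0.17  1.39 -0.1 ] g 0.502 17.8833
[[194.0, 215.0], [189.0, 138.0], [398.0, 218.0], [403.0, 142.0], [142.0, 181.0], [453.0, 187.0]]
```

View pics/w17.png

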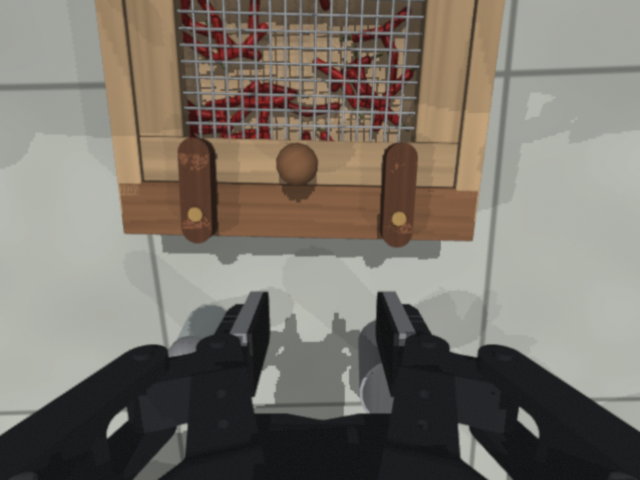

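View pics/s17.png

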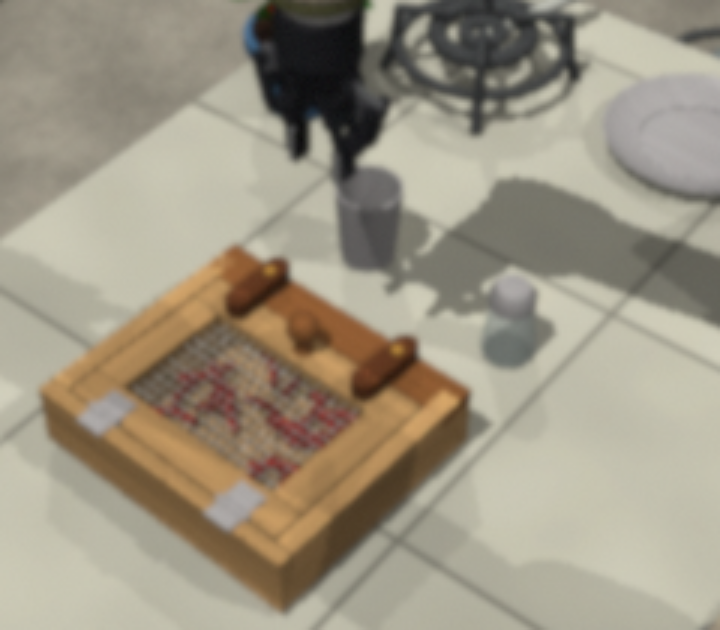

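Both bars point squarely on to the frame: l runs from screw (195,215) to tip (193,138), and r from (399,219) to (402,143). That is within about 0.06 rad of the predicted square positions. The frame is flush, the shaker and tumbler are unmoved, and the gripper is clear. I'm handing in.

```bash
python3 -c "
from workcell import manip
print(manip.hand_in())"
```

```text
the job is handed in; nothing more can be done
None
```

The mesh frame is shut and both turnbuttons point across on to it. I handed the job in at about 18 s of the 64 s allowed; no verdict was reported.

- **Frame:** I pushed it down along its arc with the shut fingers on the free-edge bar, at roughly 0.75 rad/s. I then pressed it home until it met a hard stop, about 51 N at a tip height of 79–80 mm against the rim's 80 mm.
- **Turnbuttons:** With the frame home, I pinched each button by its arm and swung it about its screw, left first, then right. I then let go and lifted clear.

**Last checks:**
- The frame looked flush in the side and wrist pictures.
- At release the gripper pose put both buttons about 1° from square. The final wrist picture read the left one at up to about 0.06 rad and the right one at about 1°, all inside the 0.2 rad limit.
- The shaker and tumbler looked unmoved. The plate showed no change in the side views, but I did not re-check the spatula and jar in a final picture. The arm never went near those three.
- The gripper was clear of everything, at 255 mm, with the force reading down to noise.

**Disagreement:** partway through, the wrist camera placed the box about 3.7 mm from the first fit, which came from the top and side cameras. I shifted the estimate by 3 mm, and it matched to within a few pixels after that.

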